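# Close the till and show the closing plate

### The job

The drinks counter is closing: first lower the open lid of the cash box gently until it is fully shut. Then take the plate with the notched corner out of the wooden stand by its clear part, leaving its frosted label end uncovered, and finish while still holding it about 25 cm above the table, still, with the label facing up and towards the guests on the far side of the table, leaning back about halfway (45 degrees) between upright and flat. Leave the square-cornered spare plate and everything else where they are.

Things in the scene. Friction and masses are not known exactly. Their poses are not given: they have to be found in the camera images.
- lid (a joint): hinge of the grey cash-box lid: 0 = fully shut, grows as it opens (rad; 1.57 = upright); it starts open between 0.8 and 1.25. The hinge is stiff: the lid stays where it is left, and a push of 1 to 4 N near its free edge lowers it
- cashbox: dark steel cash box, fixed to the table, 160 (x) x 220 (y) x 90 mm tall; origin at the centre of its underside. The lid is hinged along the top edge of the +x side (box frame) and its free edge comes down on the -x side, the robot's side
- lid_hinge (a point): middle of the hinge line, 80 mm along +x and 90 mm above the box origin; it turns with the lid: y is the hinge line, -x runs in the lid's underside from the hinge to the free edge (160 mm), z is the lid's outer normal. The lid is a plain flat panel 8 mm thick, 220 mm wide
- lid_handle (a point): grip point of the black round knob on the lid's outer face, on its middle line, 130 mm from the hinge; this point is 35 mm off that face; the knob is 28 mm across and its top 43 mm off the face
- stand: low wooden stand, fixed, 140 x 160 mm, the same when turned half round; two slots run along its x, 45 mm either side of its middle, 11 mm wide; slot floor 12 mm and slot tops 32 mm above the table. Origin at the centre of its underside
- plate: notched acrylic plate, 120 (x) x 8 (y) x 60 mm (z), 70 g, upright on a long edge in a slot, top edge 72 mm above the table. Origin at its centre. 78 mm at the -x end are clear, 42 mm at the +x end frosted white; that end's top corner has a 14 x 14 mm notch. Label on the +y face of the frosted end: facing the label with the notch on top, the frosted end is on your left
- label (a point): middle of the label (paper, 24 x 50 mm), on the plate's +y face at x = 32 mm; axes as the plate's, so +y points out of the label
- spare: spare plate in the other slot: same size and frosted end, but all corners square and no label; leave it where it is. Origin at its centre
- show (a point): fixed mark in the air, 0.5 m ahead of the robot and 0.27 m above the table, giving directions only (the plate need not be at it): its y axis points 45 degrees up and away from the robot, to the eyes of the guests across the table; its x axis is world -y
- tape: cardboard ring (tape roll), 68 mm across, 22 mm tall; leave it alone. Origin at the centre of its underside
- pen: black rod-shaped marker, 12 mm thick, about 140 mm long, lying; leave it alone
- shot: small shot glass, 44 mm across, 55 mm tall; leave it alone. Origin at the centre of its underside
- mug: white ceramic mug, 82 mm across, 95 mm tall; leave it alone. Origin at the centre of its underside
- cups: stack of clear plastic cups, 71 mm across, about 130 mm tall; leave it alone. Origin at the centre of its underside
Things that resemble listed ones, but are neither listed nor needed, are in the scene too. What is shaped like the plate but green, red or turquoise is not meant.

How it is judged:
On the way, in this order (a step that is already met when the one before it is completed fails the run):
1. the cash box lid is fully shut while the plate still stands in its slot (value of joint lid below 0.06 rad and distance of plate from where it was at the start of the episode below 0.03 m), for 0.2 s.
2. the notched plate is held by the fingers, clear of the stand, lid still shut (value of joint lid below 0.06 rad and height (world z) of plate above 0.1 m and contact force between the fingers and plate above 1 N and contact force between plate and stand below 0.1 N), for 0.2 s.
At the end, for the whole second after the job is handed in: Lid below 0.06 rad; plate held still by its clear part (TCP at most 12 mm past its middle), centre 0.18 to 0.40 m up, touching nothing else; label normal within 1.0 rad of up, and within 0.8 rad of 45 degrees up towards the guests; spare moved under 30 mm, other things under 40 mm (value of joint lid below 0.06 rad and height (world z) of plate between 0.18 and 0.4 m and contact force between the fingers and plate above 1 N and x of the grasp point in the frame of plate below 0.012 m and angle between plate's own y axis and vertical below 1 rad and angle between the y axis of plate and the y axis of show, either way round below 0.8 rad and linear speed of plate below 0.04 m/s and angular speed of plate below 0.3 rad/s and distance of spare from where it was at the start of the episode below 0.03 m and distance of each of tape, pen, shot, mug, cups from where it was at the start of the episode below 0.04 m and contact force between plate and cashbox below 0.1 N and contact force between plate and stand below 0.1 N and contact force between plate and spare below 0.1 N); the arm keeps its last pose, push and grip.
It fails at once if the lid is slammed (closing faster than 4 rad/s) (velocity of joint lid below -4 rad/s).
It fails at once if the spare plate is taken or displaced (distance of spare from where it was at the start of the episode above 0.03 m).
It fails at once if a bystander is knocked out of place (distance of any of tape, pen, shot, mug, cups from where it was at the start of the episode above 0.04 m).
It also fails if it takes over 51 s, if anything falls off the work surface, if the arm or the gripper's body presses on something with over 40 N, if the wrist force passes 120 N, or if a joint passes its speed limit or range.

### The arm

A 6-joint arm with a two-finger parallel gripper is mounted at the origin on the work surface. World frame = base frame: x ahead of the robot, y to its left, z up, the work surface at z = 0. Lengths are in m, angles in rad, forces in N, time in s.
With the tool pointing down it reaches from about 0.35 to 0.975 m from the base axis. Payload 4.9 kg.
Tool frame: the origin (TCP) lies between the finger pads, 19 mm behind the fingertips; this is the grasp point; z points along the fingers, y is the line along which they close (so a half turn about z gives the same grasp; the last joint's range is limited). The gripper opens to 85 mm and grips with 20 to 120 N. Pads are 22 mm wide; open, the fingers measure 114 mm over their backs; the gripper's body (76 mm by 85 mm) begins 54 mm behind the grasp point. The pads swing forward as they close: fully open they stand 13 mm farther back than shut.
Start: joints at [1.219, 0.053, 1.613, -0, 1.476, -0.119], TCP at [0.144, 0.608, 0.25] pointing down, gripper open.
Joint ranges: [-3.01, 3.01], [-1.01, 2.22], [0.06, 2.58], [-1.02, 4.17], [0.09, 2.62], [-3.14, 3.14]. Speed limits (rad/s): [2.57, 2.57, 3.14, 3.14, 3.14, 3.14].

### API

Orientations are given as a rotation vector (axis times angle).
In Python, from station import ctrl, optics gives the robot as it stands.
- The arm moves only by the shell command python3 -m handwheel 'ROWS' [OPENING] [FORCE]. ROWS is JSON, a list of rows, each an object of numbers: "tx", "ty", "tz": the shift along the tool's x, y, z in mm; "roll": the turn about the tool's z in rad. A call has 1 to 12 rows; each row shifts and turns the commanded pose from where the row before left it, along the tool's axes as they then stand; what a row does not reach is not made up. A row lasts 1/12 s, in which the tool goes at most 41.7 mm and 7.16 degrees, less where a joint would pass 70% of its speed; a pose out of reach is approached as far as the arm can. A call with a gripper value outside its range is refused whole. OPENING is the finger opening in mm, from 0 to 85.4, set as the call begins (- or left out, the last holds). The fingers move at their own pace and stop on an object; FORCE is the grip in N (left out, the last holds). Time passes only in rows, so rows that do not move let the fingers close. It gives the time, the measured TCP pose, the force, the opening and the grip force at its end, in the units of the state.
- ctrl.get_obs(): the state, without advancing time (a new reading comes with each control period).
- optics.get_image(name): name is "scene" or "top" or "wrist"; returns (picture, depth): 480x640x3 uint8, red, green, blue; 480x640 float32, m along the optical axis (not along the pixel's ray), 0 where there is no reading.
- optics.camera_params(name): a dict with "mtx" (3x3 intrinsics, pixels), "extrinsics" (4x4, takes a point from camera to world coordinates); the wrist camera has in their place "tool_from_camera" (4x4, takes a point from camera to tool coordinates, whose origin is the TCP and whose axes are the flange's). Camera axes: x right, y down, z forward; pixel columns grow to the right and rows downward; lengths in m; the calibration is good to about 2 mm. A picture is of the moment at which its call begins: read the wrist's pose just before it. camera_params takes no time and is no camera call.
- ctrl.finish_job(): hands the job in; it is judged then, once.
The state is a dict: "t": time; "q": joint angles; "dq": joint speeds; "effort": joint torques, N m; "tool_pos": TCP position; "tool_rot": TCP orientation; "contact_force": force on the tool from outside, world axes, zero at the start; "wrist_torque": the same for the moment, N m; "opening": finger opening in m; "grip_force": force on a finger pad.
Only numpy, scipy, OpenCV 4.12 (cv2) and the standard library are available. Lean on these libraries where they do the work, as an engineer would, in place of code of your own. Each camera call takes 0.05 s, during which the arm holds its last target. There are 200 camera calls.

## Working session

There is one attempt and no reset: what is moved stays moved. The work goes in short steps, Python scripts to look and compute and a shell command to move; the robot and the scene stay as the last step left them, time stands still between calls to the robot, and variables do not carry over. Pictures are saved under pics/ and viewed, at most 10 in all, crops included, and the job is handed in when it is done.

```bash
mkdir -p pics; ls; cat > h.py <<'E'
import numpy as np,cv2
from station import ctrl,optics
from scipy.spatial.transform import Rotation as R
def cam(n):
    o=ctrl.get_obs(); im,d=optics.get_image(n); p=optics.camera_params(n)
    if n=='wrist':
        T=np.eye(4);T[:3,:3]=R.from_rotvec(o['tool_rot']).as_matrix();T[:3,3]=o['tool_pos'];E=T@np.array(p['tool_from_camera'])
    else: E=np.array(p['extrinsics'])
    return im,d,np.array(p['mtx']),E
def ray(u,v,K,E,z):
    r=E[:3,:3]@np.linalg.solve(K,[u,v,1]); c=E[:3,3]; return c+r*(z-c[2])/r[2]
def cloud(d,K,E):
    v,u=np.mgrid[:480,:640]; P=np.stack([(u-K[0,2])/K[0,0]*d,(v-K[1,2])/K[1,1]*d,d],-1)
    return P@E[:3,:3].T+E[:3,3]
def save(n,im): cv2.imwrite('pics/'+n+'.png',im[...,::-1])
E
python3 - <<'E'
from h import *
for n in('top','scene'):
    im,d,K,E=cam(n);save(n,im);np.savez(''+n,im=im,d=d,K=K,E=E);print(n,K,E.round(3))
o=ctrl.get_obs();print(o)
print(optics.camera_params('wrist'))
E
```

```text
pics
top [[569.58023088   0.         313.0617112 ]
 [  0.         569.58023088 238.88937141]
 [  0.           0.           1.        ]] [[ 0.02  -0.991  0.133  0.382]
 [-1.    -0.018  0.014 -0.006]
 [-0.012 -0.133 -0.991  1.524]
 [ 0.     0.     0.     1.   ]]
scene [[537.70065964   0.         316.5079686 ]
 [  0.         537.70065964 246.33940162]
 [  0.           0.           1.        ]] [[ 6.490e-01  4.830e-01 -5.880e-01  1.325e+00]
 [ 7.610e-01 -4.130e-01  5.000e-01 -6.500e-01]
 [-1.000e-03 -7.720e-01 -6.360e-01  1.028e+00]
 [ 0.000e+00  0.000e+00  0.000e+00  1.000e+00]]
{'t': 0.1, 'q': array([ 1.21898307e+00,  5.33065896e-02,  1.61413589e+00,  1.26169952e-05,
        1.47601663e+00, -1.18952660e-01]), 'dq': array([-0.00028439, -0.00185678, -0.00519227, -0.00143512, -0.00110768,
        0.00117659]), 'effort': array([ 3.20753797e-04, -3.94903314e+01, -3.71362174e+01, -9.17040097e-05,
        3.91276975e-03,  1.16482397e-05]), 'tool_pos': array([0.14401185, 0.60764355, 0.24888859]), 'tool_rot': array([-3.64900470e-01, -3.11987699e+00,  2.84597550e-03]), 'contact_force': array([1.04648895, 0.36099311, 0.10218122]), 'wrist_torque': array([-0.00831584, -0.0013818 ,  0.01331323]), 'grip_force': 0.0, 'opening': 0.0855656884129276}
{'mtx': array([[415.3360373 ,   0.        , 326.89190938],
       [  0.        , 415.3360373 , 236.48923906],
       [  0.        ,   0.        ,   1.        ]]), 'tool_from_camera': array([[-4.80473559e-04, -9.57487636e-01, -2.88473908e-01,
         7.25810970e-02],
       [ 9.99999722e-01, -6.24453975e-04,  4.07085468e-04,
        -3.10517723e-05],
       [-5.69917981e-04, -2.88473632e-01,  9.57487670e-01,
        -1.24307967e-01],
       [ 0.00000000e+00,  0.00000000e+00,  0.00000000e+00,
         1.00000000e+00]])}
```

View pics/top.png

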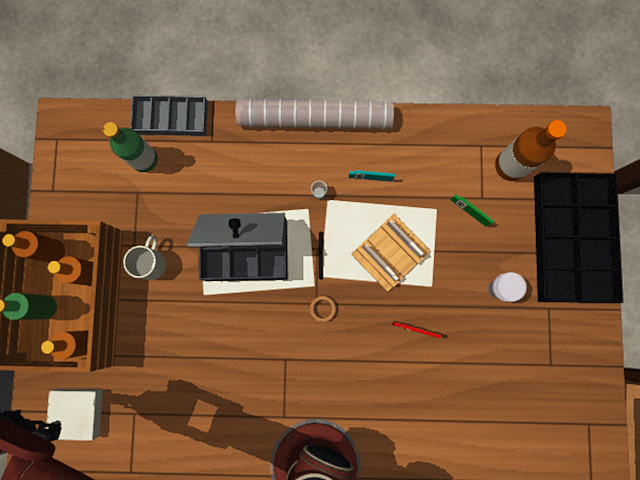

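View pics/scene.png

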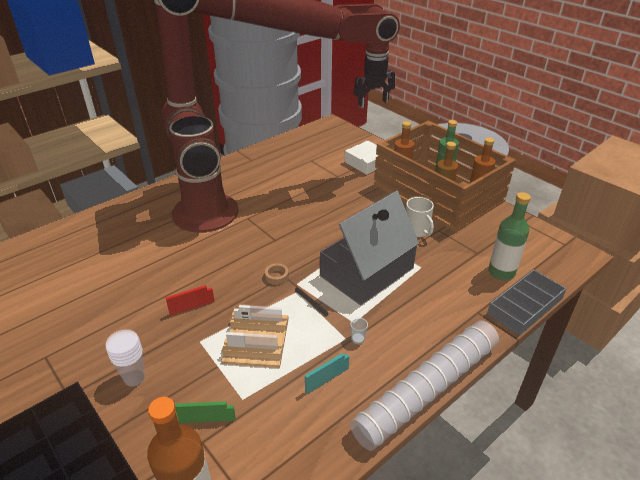

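The top view shows the box at about (245,255) with its lid standing on the far side, and the stand at (392,252). The scene view shows the plates at (258,313) and (252,340). The nearer-to-robot plate seems to carry the label at (244,313).

```bash
python3 - <<'E'
from h import *
t=np.load('top.npz');s=np.load('scene.npz')
a=cv2.resize(s['im'][295:375,210:300],None,fx=4.4,fy=4.4,interpolation=cv2.INTER_CUBIC)
b=cv2.resize(t['im'][205:300,340:440],None,fx=4,fy=4,interpolation=cv2.INTER_CUBIC)
c=np.zeros((400,800,3),np.uint8);c[:a.shape[0],:a.shape[1]]=a;c[:b.shape[0],400:400+b.shape[1]]=b;save('stand',c)
P=cloud(t['d'],t['K'],t['E'])
for u,v in[(200,400),(322,255),(245,235),(205,240),(280,235),(215,222),(270,222),(245,262),(212,277),(280,276),(287,245)]:print(u,v,P[v,u].round(4))
P2=cloud(s['d'],s['K'],s['E'])
print('scene lid');
for u,v in[(360,240),(390,230),(400,205),(345,250),(410,250),(380,215),(384,265),(370,285)]:print(u,v,P2[v,u].round(4))
E
```

```text
200 400 [1.577e-01 3.020e-01 3.000e-04]
322 255 [ 0.5428 -0.0091  0.0072]
245 235 [0.5672 0.174  0.1933]
205 240 [0.5516 0.2651 0.2084]
280 235 [0.5678 0.0908 0.1996]
215 222 [0.6061 0.257  0.1372]
270 222 [0.6071 0.1202 0.146 ]
245 262 [0.5207 0.1975 0.0006]
212 277 [0.4729 0.2671 0.0923]
280 276 [0.4785 0.0956 0.0946]
287 245 [0.5659 0.0843 0.0244]
scene lid
360 240 [0.5865 0.1231 0.1722]
390 230 [0.5903 0.2315 0.1519]
400 205 [0.5627 0.2951 0.1891]
345 250 [0.5014 0.1547 0.068 ]
410 250 [0.6268 0.2816 0.0786]
380 215 [0.5932 0.1829 0.2259]
384 265 [0.6375 0.166  0.0972]
370 285 [0.6339 0.1224 0.0496]
```

View pics/stand.png

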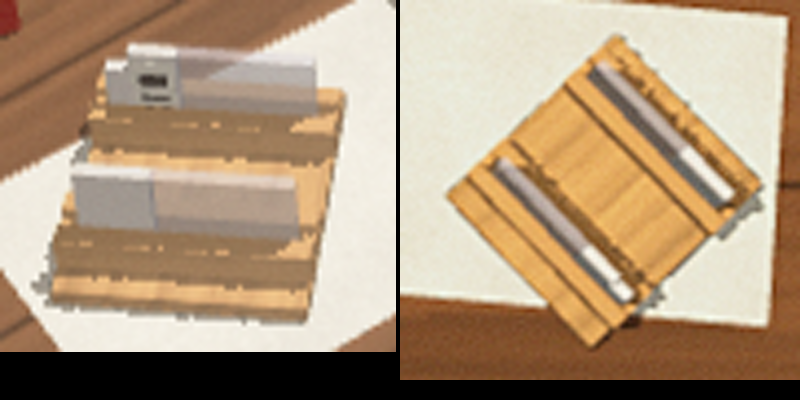

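The crop shows the notched, labelled plate in the slot nearer the robot. Its frosted end is at the lower right in the top view (crop (628,298)), and the label faces away from the robot. The spare is in the far slot. Next I measure it all.

```bash
python3 - <<'E'
from h import *
t=np.load('top.npz');s=np.load('scene.npz')
C={n:(x['im'],cloud(x['d'],x['K'],x['E']),x['K'],x['E']) for n,x in(('t',t),('s',s))}
for n in C:
    im,P,K,E=C[n]
    m=(P[...,2]>.10)&(P[...,2]<.235)&(P[...,0]>.5)&(P[...,0]<.68)&(P[...,1]>.03)&(P[...,1]<.33)
    Q=P[m]
    for k in range(8):
        c=np.median(Q,0);A=np.c_[Q[:,:2],np.ones(len(Q))];w=np.linalg.lstsq(A,Q[:,2],rcond=None)[0];r=np.abs(Q[:,2]-A@w);Q=Q[r<max(.008,np.percentile(r,90) if k<4 else 0)]
    nn=np.array([-w[0],-w[1],1]);nn/=np.linalg.norm(nn)
    print(n,'lid n',nn.round(3),'angle',np.arccos(nn[2]).round(3),len(Q),np.percentile(Q,[1,50,99],axis=0).round(3),'yaw',np.arctan2(nn[1],nn[0]).round(3), 'w',w.round(3))
    # box rim
    m=(abs(P[...,2]-.09)<.006)&(P[...,0]>.44)&(P[...,0]<.7)&(P[...,1]>.03)&(P[...,1]<.33)
    q=P[m][:,:2].astype(np.float32);print('rim',cv2.minAreaRect(q))
    # stand by colour (wood lighter) at top height
    m=(abs(P[...,2]-.032)<.006)&(P[...,0]>.45)&(P[...,0]<.75)&(P[...,1]>-.36)&(P[...,1]<-.05)
    q=P[m][:,:2].astype(np.float32);print('stand',len(q),cv2.minAreaRect(q))
    m=(P[...,2]>.058)&(P[...,2]<.085)&(P[...,0]>.45)&(P[...,0]<.75)&(P[...,1]>-.36)&(P[...,1]<-.05)
    nl,L,st,ce=cv2.connectedComponentsWithStats(m.astype(np.uint8))
    for i in range(1,nl):
        if st[i,4]>15:q=P[L==i];print('plate',st[i,:],q.mean(0).round(3),cv2.minAreaRect(q[:,:2].astype(np.float32)))
im,P,K,E=C['t']
for u,v in[(364.5,245),(397,279),(389,221),(423,256)]:print('ray',ray(u,v,K,E,.072).round(4))
for lab,(u,v) in dict(mug=(143,262),tape=(323,308),shot=(319,188),pen1=(321,234),pen2=(321,278),cups=(508,287),free=(200,330)).items():print(lab,ray(u,v,K,E,.0).round(3))
im,P,K,E=C['s']
for u,v in[(210+125/4.4,295+47/4.4),(210+316/4.4,295+62/4.4),(210+75/4.4,295+170/4.4),(210+297/4.4,295+180/4.4)]:print('ray',ray(u,v,K,E,.072).round(4))
o=ctrl.get_obs();print(R.from_rotvec(o['tool_rot']).as_matrix().round(3))
E
```

```text
t lid n [0.809 0.033 0.586] angle 0.944 2536 [[0.541 0.087 0.101]
 [0.582 0.189 0.175]
 [0.636 0.302 0.227]] yaw 0.041 w [-1.381 -0.056  0.989]
rim ((0.555846631526947, 0.1942320168018341), (0.16736988723278046, 0.22112014889717102), 2.4066853523254395)
stand 857 ((0.6175411939620972, -0.21827763319015503), (0.18076327443122864, 0.2918132245540619), 62.987327575683594)
plate [389 219  35  36 194] [ 0.587 -0.223  0.07 ] ((0.587164580821991, -0.2240026444196701), (0.1193576455116272, 0.010371220298111439), 44.5688591003418)
plate [364 244  33  36 168] [ 0.525 -0.159  0.07 ] ((0.523205041885376, -0.16096757352352142), (0.11764612048864365, 0.009232504293322563), 44.2599983215332)
s lid n [0.809 0.032 0.587] angle 0.944 3404 [[0.544 0.086 0.101]
 [0.589 0.183 0.162]
 [0.635 0.302 0.222]] yaw 0.039 w [-1.379 -0.054  0.985]
rim ((0.5549353957176208, 0.1935044527053833), (0.16811686754226685, 0.22398144006729126), 2.3455159664154053)
stand 859 ((0.6127547025680542, -0.25115275382995605), (0.1400303989648819, 0.29110121726989746), 44.602134704589844)
plate [239 305  43   8 245] [ 0.529 -0.157  0.067] ((0.5292661786079407, -0.156692236661911), (0.10540346056222916, 0.015248212032020092), 46.38254928588867)
plate [226 332  51  10 306] [ 0.589 -0.225  0.067] ((0.5873516798019409, -0.22393813729286194), (0.11895101517438889, 0.015146651305258274), 45.69445037841797)
ray [ 0.5638 -0.1176  0.072 ]
ray [ 0.4781 -0.2008  0.072 ]
ray [ 0.6273 -0.1802  0.072 ]
ray [ 0.5382 -0.2672  0.072 ]
mug [0.516 0.473 0.   ]
tape [ 0.402 -0.014  0.   ]
shot [0.727 0.002 0.   ]
pen1 [ 0.601 -0.005  0.   ]
pen2 [ 0.482 -0.008  0.   ]
cups [ 0.467 -0.505  0.   ]
free [0.338 0.31  0.   ]
ray [ 0.4913 -0.1939  0.072 ]
ray [ 0.57   -0.1196  0.072 ]
ray [ 0.5495 -0.2651  0.072 ]
ray [ 0.6316 -0.1797  0.072 ]
[[-0.973  0.231 -0.001]
 [ 0.231  0.973 -0.002]
 [ 0.    -0.002 -1.   ]]
```

Lid 0.944 rad, hinge at (0.635, 0.197, 0.09), box yaw 2.3°. Plate centre is (0.522,-0.160), top at 0.07, and its +x axis points along (-0.71,-0.70). Both views agree. Now to the lid.

```bash
python3 -m handwheel '[{"roll":-0.125},{"roll":-0.125},{"roll":-0.024},{"tx":-28,"ty":-24,"tz":-4},{"tx":-28,"ty":-24,"tz":-4},{"tx":-28,"ty":-24,"tz":-4},{"tx":-28,"ty":-24,"tz":-4},{"tx":-28,"ty":-24,"tz":-4},{"tx":-28,"ty":-24,"tz":-4},{"tx":-28,"ty":-24,"tz":-4},{"tx":-28,"ty":-24,"tz":-4},{"tx":-28,"ty":-24,"tz":-4}]' 0 20
cat >> h.py <<'E'
def go(p,yaw_y=None):
    "shift in tool axes (mm) to world p, and roll to bring tool y to yaw_y deg (mod 180)"
    o=ctrl.get_obs();M=R.from_rotvec(o['tool_rot']).as_matrix();r=0
    y=np.degrees(np.arctan2(M[1,1],M[0,1]))
    if yaw_y is not None:
        d=(yaw_y-y+90)%180-90; r=-np.radians(d)
        M=M@R.from_rotvec([0,0,r]).as_matrix()
    s=M.T@(np.array(p)-o['tool_pos'])*1000
    print('t',round(o['t'],2),'pos',o['tool_pos'].round(4),'yaw_y',y.round(1),'q',o['q'].round(2),'F',o['contact_force'].round(1),'open',round(o['opening'],4),'grip',round(o['grip_force'],1),'\n roll first',round(r,3),'then',s.round(1),'norm',np.linalg.norm(s).round(1))
E
python3 -c "
from h import *
go([.576,.262,.29],92.3)"
```

```text
t 0.1 pos [0.144  0.6076 0.2489] yaw_y 76.7 q [ 1.22  0.05  1.61  0.    1.48 -0.12] F [1.  0.4 0.1] open 0.0856 grip 0.0 
 roll first -0.273 then [-417.7 -362.8  -40.8] norm 554.8$[0]: bad value
```

```bash
python3 -m handwheel '[{"tx":0,"ty":0,"tz":0,"roll":-0.12}]' 0 20; python3 -c "
from h import *
go([.576,.262,.29],92.3)"
```

```text
t: 0.18
tool_pos: [0.144, 0.6077, 0.2491]
tool_rot: [-0.174, -3.136, 0.002]
contact_force: [0.2, 0.1, 0.3]
opening: 0.0757
grip_force: 0.0
t 0.18 pos [0.144  0.6077 0.2491] yaw_y 83.6 q [ 1.22  0.05  1.61 -0.    1.48 -0.24] F [0.2 0.1 0.3] open 0.0757 grip 0.0 
 roll first -0.151 then [-417.7 -362.8  -40.6] norm 554.8
```

```bash
python3 -m handwheel '[{"tx":0,"ty":0,"tz":0,"roll":-0.12},{"tx":-28,"ty":-24,"tz":-3,"roll":-0.03},{"tx":-28,"ty":-24,"tz":-3,"roll":0},{"tx":-28,"ty":-24,"tz":-3,"roll":0},{"tx":-28,"ty":-24,"tz":-3,"roll":0},{"tx":-28,"ty":-24,"tz":-3,"roll":0},{"tx":-28,"ty":-24,"tz":-3,"roll":0},{"tx":-28,"ty":-24,"tz":-3,"roll":0},{"tx":-28,"ty":-24,"tz":-3,"roll":0},{"tx":-28,"ty":-24,"tz":-3,"roll":0},{"tx":-28,"ty":-24,"tz":-3,"roll":0},{"tx":-28,"ty":-24,"tz":-3,"roll":0}]' 0 20; python3 -c "
from h import *
go([.576,.262,.29],92.3)"
```

```text
t: 1.18
tool_pos: [0.4621, 0.3534, 0.2827]
tool_rot: [0.058, -3.14, 0.0]
contact_force: [0.1, 1.3, -0.5]
opening: -0.0002
grip_force: 0.0
t 1.18 pos [0.4621 0.3534 0.2827] yaw_y 92.1 q [ 0.52 -0.07  1.68  0.    1.53 -1.08] F [ 0.1  1.3 -0.5] open -0.0002 grip 0.0 
 roll first -0.003 then [-110.2  -95.9   -7.4] norm 146.2
```

Approach the start of the arc (0.576, 0.262, 0.25); the lag is small.

```bash
python3 -m handwheel '[{"tx":-28,"ty":-24,"tz":-3,"roll":0},{"tx":-28,"ty":-24,"tz":-3,"roll":0},{"tx":-28,"ty":-24,"tz":-1,"roll":0},{"tx":-15,"ty":-15,"tz":0,"roll":0},{"tx":0,"ty":0,"tz":0,"roll":0},{"tx":0,"ty":0,"tz":20,"roll":0},{"tx":0,"ty":0,"tz":15,"roll":0},{"tx":0,"ty":0,"tz":0,"roll":0}]'; python3 -c "
from h import *
go([.567,.262,.227],92.3)"
```

```text
t: 1.85
tool_pos: [0.5607, 0.2713, 0.2497]
tool_rot: [0.059, -3.133, 0.004]
contact_force: [0.4, -0.3, -0.8]
opening: -0.0001
grip_force: 0.0
t 1.85 pos [0.5607 0.2713 0.2497] yaw_y 92.2 q [ 0.33  0.05  1.61  0.    1.48 -1.28] F [ 0.4 -0.3 -0.8] open -0.0001 grip 0.0 
 roll first -0.002 then [-6.2 -9.5 22.6] norm 25.3
```

```bash
python3 -m handwheel '[{"tx":-8,"ty":-5,"tz":10,"roll":0},{"tx":0,"ty":0,"tz":12,"roll":0},{"tx":11,"ty":0,"tz":8,"roll":0},{"tx":11,"ty":0,"tz":9,"roll":0},{"tx":10,"ty":0,"tz":10,"roll":0},{"tx":9,"ty":0,"tz":11,"roll":0},{"tx":7,"ty":0,"tz":12,"roll":0},{"tx":6,"ty":0,"tz":13,"roll":0},{"tx":5,"ty":0,"tz":13,"roll":0},{"tx":3,"ty":0,"tz":13,"roll":0},{"tx":2,"ty":0,"tz":11,"roll":0},{"tx":1,"ty":0,"tz":6,"roll":0}]'; python3 -c "
from h import *
go([.503,.262,.117],92.3)"
```

```text
t: 2.85
tool_pos: [0.5054, 0.2643, 0.1245]
tool_rot: [0.059, -3.139, 0.001]
contact_force: [-0.8, 0.5, 0.9]
opening: -0.0002
grip_force: 0.6
t 2.85 pos [0.5054 0.2643 0.1245] yaw_y 92.1 q [ 0.35  0.04  1.85  0.    1.26 -1.26] F [-0.8  0.5  0.9] open -0.0002 grip 0.6 
 roll first -0.003 then [ 2.5 -2.2  7.5] norm 8.2
```

Press the last millimetres until the force rises, then check by depth.

```bash
python3 -m handwheel '[{"tx":0,"ty":0,"tz":4,"roll":0},{"tx":0,"ty":0,"tz":3,"roll":0},{"tx":0,"ty":0,"tz":2,"roll":0},{"tx":0,"ty":0,"tz":0,"roll":0},{"tx":0,"ty":0,"tz":0,"roll":0}]'; cat > lid.py <<'E'
from h import *
im,d,K,E=cam('scene');P=cloud(d,K,E)
m=(P[...,2]>.088)&(P[...,2]<.125)&(P[...,0]>.5)&(P[...,0]<.63)&(P[...,1]>.1)&(P[...,1]<.17)
Q=P[m];w=np.linalg.lstsq(np.c_[Q[:,:2],np.ones(len(Q))],Q[:,2],rcond=None)[0];print(len(Q),'slope',w.round(3),'z med',np.median(Q[:,2]))
go([.503,.262,.117],92.3)
E
python3 lid.py
```

```text
t: 3.27
tool_pos: [0.507, 0.2645, 0.1183]
tool_rot: [-0.058, 3.14, 0.0]
contact_force: [0.6, 0.7, 0.6]
opening: -0.0001
grip_force: 0.0
829 slope [-0.002 -0.003  0.098] z med 0.09643206511112123
t 3.32 pos [0.507  0.2646 0.1184] yaw_y 92.1 q [ 0.35  0.04  1.85 -0.    1.25 -1.26] F [ 0.3 -0.6  0. ] open -0.0003 grip 0.0 
 roll first -0.003 then [ 4.1 -2.4  1.4] norm 4.9
```

```bash
python3 -m handwheel '[{"tx":0,"ty":0,"tz":2,"roll":0},{"tx":0,"ty":0,"tz":1,"roll":0},{"tx":0,"ty":0,"tz":0,"roll":0},{"tx":0,"ty":0,"tz":0,"roll":0}]'; python3 lid.py; python3 -m handwheel '[{"tx":0,"ty":0,"tz":-20,"roll":0},{"tx":0,"ty":0,"tz":-40,"roll":0},{"tx":0,"ty":0,"tz":-40,"roll":0},{"tx":0,"ty":0,"tz":-20,"roll":0}]' 50; python3 -c "
from h import *
go([.537,-.146,.15],134.4)"
```

```text
t: 3.65
tool_pos: [0.5072, 0.2648, 0.1172]
tool_rot: [-0.059, 3.14, 0.0]
contact_force: [-3.2, -2.3, 8.4]
opening: -0.0004
grip_force: 4.1
826 slope [ 0.002 -0.005  0.096] z med 0.09603071347566111
t 3.7 pos [0.5072 0.2647 0.1172] yaw_y 92.1 q [ 0.35  0.05  1.85 -0.    1.24 -1.26] F [-2.5 -1.8  7.9] open 0.0001 grip 4.1 
 roll first -0.003 then [ 4.3 -2.6  0.2] norm 5.0
t: 4.03
tool_pos: [0.5083, 0.2652, 0.2408]
tool_rot: [-0.058, 3.134, 0.004]
contact_force: [1.7, -0.0, 1.0]
opening: 0.0483
grip_force: 0.0
t 4.03 pos [0.5083 0.2652 0.2408] yaw_y 92.1 q [ 0.35 -0.07  1.75 -0.    1.45 -1.26] F [ 1.7 -0.   1. ] open 0.0483 grip 0.0 
 roll first -0.738 then [ 267.8 -313.6   90. ] norm 422.1
```

```bash
python3 -m handwheel '[{"tx":0,"ty":0,"tz":0,"roll":-0.12},{"tx":0,"ty":0,"tz":0,"roll":-0.12},{"tx":0,"ty":0,"tz":0,"roll":-0.12},{"tx":0,"ty":0,"tz":0,"roll":-0.12},{"tx":0,"ty":0,"tz":0,"roll":-0.12},{"tx":0,"ty":0,"tz":0,"roll":-0.12},{"tx":0,"ty":0,"tz":0,"roll":-0.02}]' ; python3 -m handwheel '[{"tx":24,"ty":-28.5,"tz":0,"roll":0},{"tx":24,"ty":-28.5,"tz":0,"roll":0},{"tx":24,"ty":-28.5,"tz":0,"roll":0},{"tx":24,"ty":-28.5,"tz":0,"roll":0},{"tx":24,"ty":-28.5,"tz":0,"roll":0},{"tx":24,"ty":-28.5,"tz":0,"roll":0},{"tx":24,"ty":-28.5,"tz":0,"roll":0},{"tx":24,"ty":-28.5,"tz":0,"roll":0},{"tx":24,"ty":-28.5,"tz":0,"roll":0},{"tx":24,"ty":-28.5,"tz":0,"roll":0},{"tx":24,"ty":-28.5,"tz":0,"roll":0},{"tx":0,"ty":0,"tz":0,"roll":0}]'; python3 - <<'E'
from h import *
go([.537,-.146,.15],134.4)
im,d,K,E=cam('wrist');save('w1',im);P=cloud(d,K,E)
m=(P[...,2]>.058)&(P[...,2]<.085)&(P[...,0]>.45)&(P[...,0]<.65)&(P[...,1]>-.3)&(P[...,1]<-.08)
nl,L,st,ce=cv2.connectedComponentsWithStats(m.astype(np.uint8))
for i in range(1,nl):
    if st[i,4]>50:q=P[L==i];print(st[i],q.mean(0).round(4),cv2.minAreaRect(q[:,:2].astype(np.float32)))
E
```

```text
t: 4.62
tool_pos: [0.5066, 0.2645, 0.2351]
tool_rot: [-1.194, 2.905, -0.0]
contact_force: [0.4, 0.4, 0.0]
opening: 0.0502
grip_force: 0.0
t: 5.62
tool_pos: [0.5382, -0.1497, 0.2353]
tool_rot: [1.178, -2.912, 0.005]
contact_force: [-0.8, -0.0, -0.8]
opening: 0.0498
grip_force: 0.0
t 5.62 pos [ 0.5382 -0.1497  0.2353] yaw_y 134.0 q [-0.4  -0.1   1.78 -0.    1.45 -2.74] F [-0.8 -0.  -0.8] open 0.0498 grip 0.0 
 roll first -0.006 then [-1.9  3.7 85.2] norm 85.3
[ 328  104   12  170 1846] [ 0.5215 -0.1605  0.071 ] ((0.5227177739143372, -0.159526526927948), (0.12018273025751114, 0.007816251367330551), 44.311767578125)
[ 192  108   32  169 2835] [ 0.5836 -0.2238  0.07  ] ((0.5870044827461243, -0.22198385000228882), (0.12029002606868744, 0.008935723453760147), 44.35951614379883)
```

View pics/w1.png

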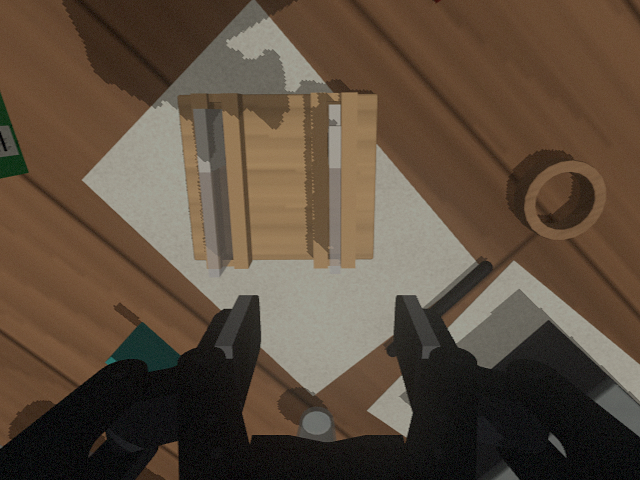

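The wrist view shows the notched plate at (335,185), frosted at the top, with the spare on the left at (210,190). The centre is confirmed at (0.5227,-0.1595), so I descend.

```bash
python3 -m handwheel '[{"tx":-2,"ty":4,"tz":20,"roll":-0.005},{"tx":0,"ty":0,"tz":35,"roll":0},{"tx":0,"ty":0,"tz":35,"roll":0},{"tx":0,"ty":0,"tz":30,"roll":0},{"tx":0,"ty":0,"tz":20,"roll":0},{"tx":0,"ty":0,"tz":0,"roll":0}]'; python3 -c "
from h import *
go([.537,-.1455,.058],134.3)"
```

```text
t: 6.17
tool_pos: [0.533, -0.1372, 0.0893]
tool_rot: [1.194, -2.898, -0.012]
contact_force: [-1.9, -0.7, -0.1]
opening: 0.05
grip_force: 0.0
t 6.17 pos [ 0.533  -0.1372  0.0893] yaw_y 134.8 q [-0.39  0.04  1.91  0.    1.2  -2.74] F [-1.9 -0.7 -0.1] open 0.05 grip 0.0 
 roll first 0.009 then [ 2.8 -9.  31.2] norm 32.6
```

```bash
python3 -m handwheel '[{"tx":0,"ty":0,"tz":0,"roll":0},{"tx":0,"ty":0,"tz":0,"roll":0},{"tx":0,"ty":0,"tz":0,"roll":0}]'; python3 -c "
from h import *
go([.537,-.1455,.058],134.3)"
```

```text
t: 6.42
tool_pos: [0.5385, -0.1401, 0.0977]
tool_rot: [-1.196, 2.901, -0.005]
contact_force: [0.4, 0.1, 0.5]
opening: 0.0497
grip_force: 0.0
t 6.42 pos [ 0.5385 -0.1401  0.0977] yaw_y 134.8 q [-0.39  0.03  1.9   0.    1.2  -2.74] F [0.4 0.1 0.5] open 0.0497 grip 0.0 
 roll first 0.009 then [ 4.9 -2.7 39.7] norm 40.1
```

Settled now; the remaining correction is small.

```bash
python3 -m handwheel '[{"tx":5,"ty":-3,"tz":10,"roll":0.008},{"tx":0,"ty":0,"tz":12,"roll":0},{"tx":0,"ty":0,"tz":10,"roll":0},{"tx":0,"ty":0,"tz":7,"roll":0},{"tx":0,"ty":0,"tz":0,"roll":0},{"tx":0,"ty":0,"tz":0,"roll":0},{"tx":0,"ty":0,"tz":0,"roll":0}]'; python3 -c "
from h import *
go([.537,-.1455,.058],134.3)"
```

```text
t: 7.0
tool_pos: [0.5354, -0.1455, 0.0559]
tool_rot: [1.186, -2.909, -0.0]
contact_force: [0.8, -1.0, 0.7]
opening: 0.05
grip_force: 0.0
t 7.0 pos [ 0.5354 -0.1455  0.0559] yaw_y 134.4 q [-0.4   0.09  1.92  0.    1.13 -2.74] F [ 0.8 -1.   0.7] open 0.05 grip 0.0 
 roll first 0.001 then [-1.2 -1.1 -2.1] norm 2.6
```

```bash
python3 -m handwheel '[{"tx":0,"ty":-1,"tz":-3,"roll":0},{"tx":0,"ty":0,"tz":0,"roll":0},{"tx":0,"ty":0,"tz":0,"roll":0},{"tx":0,"ty":0,"tz":0,"roll":0},{"tx":0,"ty":0,"tz":0,"roll":0},{"tx":0,"ty":0,"tz":0,"roll":0},{"tx":0,"ty":0,"tz":0,"roll":0}]' 0 50; python3 -m handwheel '[{"tx":0,"ty":0,"tz":-15,"roll":0},{"tx":0,"ty":0,"tz":-30,"roll":0},{"tx":0,"ty":0,"tz":-35,"roll":0},{"tx":0,"ty":0,"tz":-35,"roll":0},{"tx":0,"ty":0,"tz":-35,"roll":0},{"tx":0,"ty":0,"tz":-20,"roll":0},{"tx":0,"ty":0,"tz":0,"roll":0},{"tx":0,"ty":0,"tz":0,"roll":0},{"tx":0,"ty":0,"tz":0,"roll":0},{"tx":0,"ty":0,"tz":0,"roll":0},{"tx":0,"ty":0,"tz":0,"roll":0}]'; python3 - <<'E'
from h import *
im,d,K,E=cam('scene');save('s2',im[150:390,180:500])
go([.37,.30,.25],134.3)
E
```

```text
t: 7.58
tool_pos: [0.5365, -0.1464, 0.0597]
tool_rot: [-1.186, 2.908, -0.001]
contact_force: [-0.8, 0.6, 4.2]
opening: 0.0074
grip_force: 50.0
t: 8.5
tool_pos: [0.5349, -0.1458, 0.2263]
tool_rot: [1.185, -2.906, -0.005]
contact_force: [-0.2, 0.3, -0.4]
opening: 0.0067
grip_force: 50.2
t 8.55 pos [ 0.5351 -0.1458  0.2267] yaw_y 134.4 q [-0.4  -0.1   1.8  -0.    1.44 -2.75] F [-0.2 -0.2 -0.3] open 0.0073 grip 50.2 
 roll first 0.001 then [-193.2  434.5  -22.1] norm 476.0
```

View pics/s2.png

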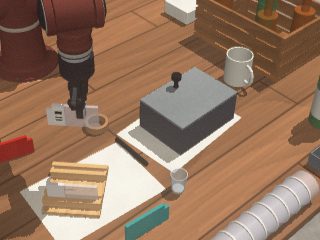

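The plate is held, the lid shut and the spare still in place. The tool can only point down, so I will lay the plate flat with the label up on free table near (0.38,0.33). Then I regrasp it across its 60 mm width and pivot it.

```bash
python3 -m handwheel '[{"tx":-16,"ty":38,"tz":0,"roll":0},{"tx":-16,"ty":38,"tz":0,"roll":0},{"tx":-16,"ty":38,"tz":0,"roll":0},{"tx":-16,"ty":38,"tz":0,"roll":0},{"tx":-16,"ty":38,"tz":0,"roll":0},{"tx":-16,"ty":38,"tz":0,"roll":0},{"tx":-16,"ty":38,"tz":0,"roll":0},{"tx":-16,"ty":38,"tz":0,"roll":0},{"tx":-16,"ty":38,"tz":0,"roll":0},{"tx":-16,"ty":38,"tz":0,"roll":0},{"tx":-16,"ty":38,"tz":0,"roll":0},{"tx":-16,"ty":38,"tz":0,"roll":0}]'
for i in 1; do python3 -m handwheel '[{"tx":0,"ty":0,"tz":0,"roll":0.12},{"tx":0,"ty":0,"tz":0,"roll":0.12},{"tx":0,"ty":0,"tz":0,"roll":0.12},{"tx":0,"ty":0,"tz":0,"roll":0.12},{"tx":0,"ty":0,"tz":0,"roll":0.12},{"tx":0,"ty":0,"tz":0,"roll":0.12},{"tx":0,"ty":0,"tz":0,"roll":0.12},{"tx":0,"ty":0,"tz":0,"roll":0.12},{"tx":0,"ty":0,"tz":0,"roll":0.12},{"tx":0,"ty":0,"tz":0,"roll":0.12},{"tx":0,"ty":0,"tz":0,"roll":0.12},{"tx":0,"ty":0,"tz":0,"roll":0.12}]'; done
python3 -c "
from h import *
go([.36,.33,.15],-90)"
```

```text
t: 9.55
tool_pos: [0.353, 0.3156, 0.2283]
tool_rot: [1.186, -2.909, 0.0]
contact_force: [0.9, 0.8, -1.3]
opening: 0.0074
grip_force: 50.2
t: 10.55
tool_pos: [0.3541, 0.3138, 0.2279]
tool_rot: [-1.035, -2.965, 0.002]
contact_force: [0.5, -0.8, 0.2]
opening: 0.0071
grip_force: 50.3
t 10.55 pos [0.3541 0.3138 0.2279] yaw_y 51.5 q [ 0.57 -0.31  1.98 -0.    1.47 -0.33] F [ 0.5 -0.8  0.2] open 0.0071 grip 50.3 
 roll first -0.672 then [-6.  16.3 77.9] norm 79.8
```

```bash
python3 -m handwheel '[{"tx":0,"ty":0,"tz":0,"roll":0.12},{"tx":0,"ty":0,"tz":0,"roll":0.12},{"tx":0,"ty":0,"tz":0,"roll":0.12},{"tx":0,"ty":0,"tz":0,"roll":0.12},{"tx":0,"ty":0,"tz":0,"roll":0.12},{"tx":0,"ty":0,"tz":0,"roll":0.12},{"tx":0,"ty":0,"tz":0,"roll":0.12},{"tx":0,"ty":0,"tz":0,"roll":0.12},{"tx":0,"ty":0,"tz":0,"roll":0.12},{"tx":0,"ty":0,"tz":0,"roll":0.12},{"tx":0,"ty":0,"tz":0,"roll":0.12},{"tx":0,"ty":0,"tz":0,"roll":0.12}]'; python3 -m handwheel '[{"tx":0,"ty":0,"tz":0,"roll":0.12},{"tx":0,"ty":0,"tz":0,"roll":0.12},{"tx":0,"ty":0,"tz":0,"roll":0.12},{"tx":0,"ty":0,"tz":0,"roll":0.12},{"tx":0,"ty":0,"tz":0,"roll":0.12},{"tx":0,"ty":0,"tz":0,"roll":0.12},{"tx":0,"ty":0,"tz":0,"roll":0.12},{"tx":0,"ty":0,"tz":0,"roll":0.12},{"tx":0,"ty":0,"tz":0,"roll":0.07},{"tx":0,"ty":0,"tz":0,"roll":0},{"tx":0,"ty":0,"tz":0,"roll":0}]'
python3 -c "
from h import *
go([.36,.33,.06],-90)"
```

```text
t: 11.55
tool_pos: [0.3541, 0.3138, 0.2279]
tool_rot: [2.734, 1.547, -0.003]
contact_force: [-0.1, 0.4, -0.3]
opening: 0.0072
grip_force: 50.3
t: 12.47
tool_pos: [0.3542, 0.3139, 0.2282]
tool_rot: [3.141, 0.012, -0.002]
contact_force: [0.4, 0.9, -0.5]
opening: 0.0077
grip_force: 50.3
t 12.47 pos [0.3542 0.3139 0.2282] yaw_y -89.6 q [ 0.57 -0.31  1.98 -0.    1.47  2.13] F [ 0.4  0.9 -0.5] open 0.0077 grip 50.3 
 roll first 0.008 then [  5.9 -16.2 168.2] norm 169.1
```

```bash
python3 -m handwheel '[{"tx":6,"ty":-16,"tz":20,"roll":0},{"tx":0,"ty":0,"tz":30,"roll":0},{"tx":0,"ty":0,"tz":30,"roll":0},{"tx":0,"ty":0,"tz":30,"roll":0},{"tx":0,"ty":0,"tz":30,"roll":0},{"tx":0,"ty":0,"tz":20,"roll":0},{"tx":0,"ty":0,"tz":10,"roll":0},{"tx":0,"ty":0,"tz":0,"roll":0},{"tx":0,"ty":0,"tz":0,"roll":0},{"tx":0,"ty":0,"tz":0,"roll":0}]'
python3 -c "
from h import *
go([.36,.33,.048],-90)"
```

```text
t: 13.3
tool_pos: [0.3616, 0.3309, 0.0608]
tool_rot: [-3.14, -0.01, -0.004]
contact_force: [0.9, 0.9, -0.3]
opening: 0.0071
grip_force: 50.3
t 13.3 pos [0.3616 0.3309 0.0608] yaw_y -89.6 q [ 0.59 -0.07  2.07  0.    1.14  2.15] F [ 0.9  0.9 -0.3] open 0.0071 grip 50.3 
 roll first 0.006 then [-1.6  0.9 12.8] norm 12.9
```

```bash
python3 -m handwheel '[{"tx":0,"ty":0,"tz":6,"roll":0},{"tx":0,"ty":0,"tz":4,"roll":0},{"tx":0,"ty":0,"tz":3,"roll":0},{"tx":0,"ty":0,"tz":1,"roll":0},{"tx":0,"ty":0,"tz":0,"roll":0},{"tx":0,"ty":0,"tz":0,"roll":0}]'
python3 -m handwheel '[{"tx":0,"ty":0,"tz":0,"roll":0},{"tx":0,"ty":0,"tz":0,"roll":0},{"tx":0,"ty":0,"tz":0,"roll":0},{"tx":0,"ty":0,"tz":0,"roll":0}]' 40
python3 -m handwheel '[{"tx":0,"ty":0,"tz":-10,"roll":0},{"tx":0,"ty":0,"tz":-25,"roll":0},{"tx":0,"ty":0,"tz":-35,"roll":0},{"tx":0,"ty":0,"tz":-40,"roll":0},{"tx":0,"ty":0,"tz":-10,"roll":0},{"tx":0,"ty":0,"tz":0,"roll":0},{"tx":0,"ty":0,"tz":0,"roll":0}]'
cat > find.py <<'E'
from h import *
import sys
go([.36,.33,.06],-90)
im,d,K,E=cam('wrist');save(sys.argv[1],im);P=cloud(d,K,E)
for lo,hi in((.004,.02),(.05,.075)):
    m=(P[...,2]>lo)&(P[...,2]<hi)&(P[...,0]>.27)&(P[...,0]<.465)&(P[...,1]>.2)&(P[...,1]<.42)
    nl,L,st,ce=cv2.connectedComponentsWithStats(m.astype(np.uint8))
    for i in range(1,nl):
        if st[i,4]>150:q=P[L==i];print(lo,st[i],q.mean(0).round(4),cv2.minAreaRect(q[:,:2].astype(np.float32)))
E
python3 find.py w2
```

```text
t: 13.8
tool_pos: [0.361, 0.3307, 0.0477]
tool_rot: [-3.142, -0.01, -0.0]
contact_force: [-6.5, -3.3, 14.7]
opening: 0.007
grip_force: 52.7
t: 14.13
tool_pos: [0.3602, 0.33, 0.0447]
tool_rot: [3.141, 0.009, -0.0]
contact_force: [1.0, -0.1, -0.0]
opening: 0.04
grip_force: 0.0
t: 14.72
tool_pos: [0.3607, 0.3303, 0.1658]
tool_rot: [-3.141, -0.009, -0.002]
contact_force: [-0.1, 0.8, -0.5]
opening: 0.0401
grip_force: 0.0
t 14.72 pos [0.3607 0.3303 0.1658] yaw_y -89.7 q [ 0.59 -0.21  2.01 -0.    1.35  2.15] F [-0.1  0.8 -0.5] open 0.0401 grip 0.0 
 roll first 0.006 then [ -0.8   0.4 105.8] norm 105.8
0.05 [ 318  126   16  180 2559] [0.3797 0.3311 0.0604] ((0.37499159574508667, 0.3310832381248474), (0.10565667599439621, 0.008425312116742134), 0.5437434911727905)
```

View pics/w2.png

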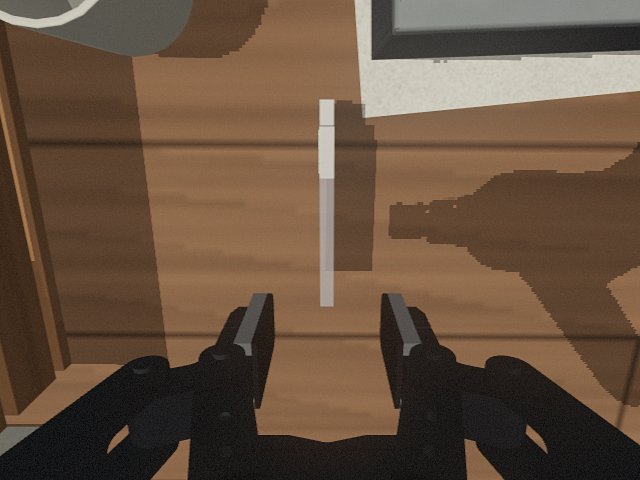

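The plate stands free at y=0.331, x 0.32–0.44, frosted end away from the robot. Next: close the fingers, go to its label side (+y), and tip it over towards -y.

```bash
python3 -m handwheel '[{"tx":10,"ty":-30,"tz":0,"roll":0},{"tx":10,"ty":-25,"tz":0,"roll":0},{"tx":0,"ty":0,"tz":0,"roll":0},{"tx":0,"ty":0,"tz":30,"roll":0},{"tx":0,"ty":0,"tz":30,"roll":0},{"tx":0,"ty":0,"tz":27,"roll":0},{"tx":0,"ty":0,"tz":12,"roll":0},{"tx":0,"ty":0,"tz":0,"roll":0},{"tx":0,"ty":0,"tz":0,"roll":0}]' 0
python3 -m handwheel '[{"tx":0,"ty":10,"tz":0,"roll":0},{"tx":0,"ty":8,"tz":0,"roll":0},{"tx":0,"ty":6,"tz":0,"roll":0},{"tx":0,"ty":6,"tz":0,"roll":0},{"tx":0,"ty":6,"tz":0,"roll":0},{"tx":0,"ty":6,"tz":0,"roll":0},{"tx":0,"ty":6,"tz":0,"roll":0},{"tx":0,"ty":5,"tz":0,"roll":0},{"tx":0,"ty":0,"tz":0,"roll":0},{"tx":0,"ty":0,"tz":0,"roll":0}]'
python3 -m handwheel '[{"tx":0,"ty":0,"tz":-30,"roll":0},{"tx":-5,"ty":0,"tz":-30,"roll":0},{"tx":-5,"ty":0,"tz":-40,"roll":0},{"tx":0,"ty":0,"tz":0,"roll":0},{"tx":0,"ty":0,"tz":0,"roll":0}]' 80
python3 find.py w3
```

```text
t: 15.52
tool_pos: [0.3793, 0.3844, 0.0648]
tool_rot: [3.14, 0.009, -0.004]
contact_force: [0.3, 1.2, 0.1]
opening: -0.0002
grip_force: 0.0
t: 16.35
tool_pos: [0.3804, 0.332, 0.066]
tool_rot: [-3.141, -0.008, 0.0]
contact_force: [-0.5, 0.6, -0.1]
opening: -0.0
grip_force: 0.0
t: 16.77
tool_pos: [0.372, 0.3336, 0.1696]
tool_rot: [-3.138, -0.01, -0.009]
contact_force: [-1.0, 0.3, -0.5]
opening: 0.0606
grip_force: 0.0
t 16.77 pos [0.372  0.3336 0.1696] yaw_y -89.6 q [ 0.58 -0.19  1.98  0.    1.34  2.15] F [-1.   0.3 -0.5] open 0.0606 grip 0.0 
 roll first 0.006 then [-12.7   4.1 109.5] norm 110.3
0.004 [  339   120    90   168 13892] [0.3841 0.2966 0.0086] ((0.38198143243789673, 0.2956636846065521), (0.12035011500120163, 0.06018573418259621), 0.42918333411216736)
```

View pics/w3.png

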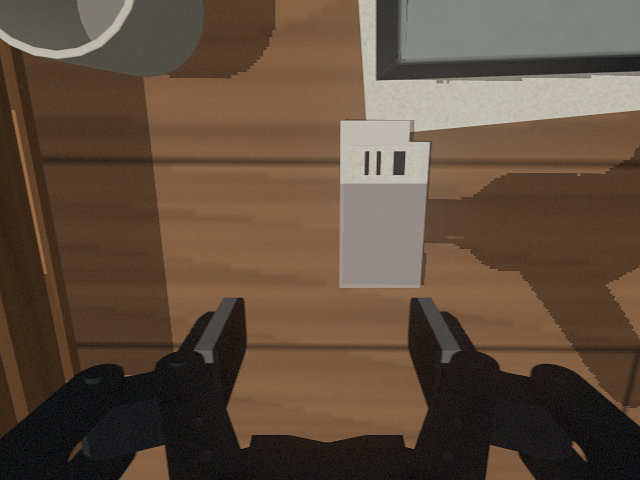

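The plate lies flat with the label up and the notch on the far right, centre (0.382,0.296), angle about 0. I go over its clear part at x=0.374.

```bash
python3 -m handwheel '[{"tx":2,"ty":20,"tz":10,"roll":0},{"tx":0,"ty":18,"tz":25,"roll":0},{"tx":0,"ty":0,"tz":30,"roll":0},{"tx":0,"ty":0,"tz":30,"roll":0},{"tx":0,"ty":0,"tz":20,"roll":0},{"tx":0,"ty":0,"tz":10,"roll":0},{"tx":0,"ty":0,"tz":0,"roll":0},{"tx":0,"ty":0,"tz":0,"roll":0},{"tx":0,"ty":0,"tz":0,"roll":0}]' 76
python3 -c "
from h import *
go([.374,.2957,.02],-89.6)"
```

```text
t: 17.57
tool_pos: [0.3735, 0.2947, 0.0421]
tool_rot: [-3.141, -0.009, -0.002]
contact_force: [1.1, 0.3, 0.3]
opening: 0.0763
grip_force: 0.0
t 17.57 pos [0.3735 0.2947 0.0421] yaw_y -89.7 q [ 0.51 -0.07  2.11  0.    1.1   2.08] F [1.1 0.3 0.3] open 0.0763 grip 0.0 
 roll first -0.001 then [ 0.5 -0.9 22.1] norm 22.1
```

```bash
python3 -m handwheel '[{"tx":0,"ty":-1,"tz":10,"roll":0},{"tx":0,"ty":0,"tz":8,"roll":0},{"tx":0,"ty":0,"tz":4,"roll":0},{"tx":0,"ty":0,"tz":0,"roll":0},{"tx":0,"ty":0,"tz":0,"roll":0}]' 70
python3 -m handwheel '[{"tx":0,"ty":0,"tz":2,"roll":0},{"tx":0,"ty":0,"tz":2,"roll":0},{"tx":0,"ty":0,"tz":0,"roll":0},{"tx":0,"ty":0,"tz":0,"roll":0}]' 66
python3 -c "
from h import *
go([.374,.2957,.016],-89.6)"
```

```text
t: 17.98
tool_pos: [0.3722, 0.295, 0.0186]
tool_rot: [3.141, 0.009, -0.001]
contact_force: [0.2, 0.4, -0.5]
opening: 0.0701
grip_force: 0.0
t: 18.32
tool_pos: [0.3726, 0.2951, 0.015]
tool_rot: [3.142, 0.009, -0.0]
contact_force: [0.2, 0.0, 0.0]
opening: 0.0658
grip_force: 0.0
t 18.32 pos [0.3726 0.2951 0.015 ] yaw_y -89.7 q [ 0.51 -0.02  2.12 -0.    1.05  2.08] F [0.2 0.  0. ] open 0.0658 grip 0.0 
 roll first -0.001 then [ 1.4 -0.6 -1. ] norm 1.9
```

```bash
python3 -m handwheel '[{"tx":0,"ty":0,"tz":1,"roll":0},{"tx":0,"ty":0,"tz":0,"roll":0},{"tx":0,"ty":0,"tz":0,"roll":0},{"tx":0,"ty":0,"tz":0,"roll":0}]' 40 30
python3 -c "
from h import *
go([.374,.2957,.016],-89.6)"; python3 -m handwheel '[{"tx":0,"ty":0,"tz":-10,"roll":0},{"tx":0,"ty":0,"tz":-25,"roll":0},{"tx":0,"ty":0,"tz":-35,"roll":0},{"tx":0,"ty":0,"tz":-35,"roll":0},{"tx":0,"ty":0,"tz":-35,"roll":0},{"tx":0,"ty":0,"tz":-35,"roll":0},{"tx":0,"ty":0,"tz":-25,"roll":0},{"tx":0,"ty":0,"tz":0,"roll":0},{"tx":0,"ty":0,"tz":0,"roll":0}]'
python3 - <<'E'
from h import *
go([.66,.2,.215],-90)
im,d,K,E=cam('wrist');a=im[::2,::2]
im,d,K,E=cam('scene');save('mix',np.hstack([a,im[50:290,200:520]]))
E
```

```text
t: 18.65
tool_pos: [0.3729, 0.2953, 0.0148]
tool_rot: [-3.142, -0.009, -0.0]
contact_force: [-1.8, -2.0, 6.1]
opening: 0.0589
grip_force: 31.4
t 18.65 pos [0.3729 0.2953 0.0148] yaw_y -89.7 q [ 0.51 -0.02  2.12 -0.    1.05  2.08] F [-1.8 -2.   6.1] open 0.0589 grip 31.4 
 roll first -0.001 then [ 1.1 -0.4 -1.2] norm 1.7
t: 19.4
tool_pos: [0.3735, 0.2957, 0.2167]
tool_rot: [-3.139, -0.009, -0.007]
contact_force: [0.6, 0.6, -0.7]
opening: 0.0592
grip_force: 33.2
t 19.4 pos [0.3735 0.2957 0.2167] yaw_y -89.7 q [ 0.51 -0.3   1.99  0.    1.45  2.08] F [ 0.6  0.6 -0.7] open 0.0592 grip 33.2 
 roll first 0.006 then [286.5  95.7   2.8] norm 302.0
```

View pics/mix.png

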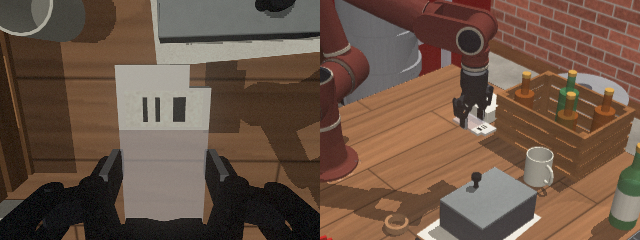

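The plate is held across its width, flat, label up, frosted end uncovered. Next: above the far (hinge) edge of the shut box, to pivot it in a light grip by pressing its clear end on that fixed edge.

```bash
python3 -m handwheel '[{"tx":20,"ty":6,"tz":0,"roll":0},{"tx":34,"ty":11,"tz":0,"roll":0},{"tx":34,"ty":11,"tz":0,"roll":0},{"tx":34,"ty":11,"tz":0,"roll":0},{"tx":34,"ty":11,"tz":0,"roll":0},{"tx":34,"ty":11,"tz":0,"roll":0},{"tx":34,"ty":11,"tz":0,"roll":0},{"tx":34,"ty":11,"tz":0,"roll":0},{"tx":25,"ty":9,"tz":0,"roll":0},{"tx":13,"ty":4,"tz":0,"roll":0},{"tx":0,"ty":0,"tz":0,"roll":0},{"tx":0,"ty":0,"tz":0,"roll":0}]'
cat > tilt.py <<'E'
from h import *
o=ctrl.get_obs();go([.672,.2,.118],-90)
im,d,K,E=cam('wrist');P=cloud(d,K,E);p=o['tool_pos']
m=(P[...,0]>p[0]+.018)&(P[...,0]<p[0]+.06)&(abs(P[...,1]-p[1])<.022)&(P[...,2]>p[2]-.09)&(P[...,2]<p[2]+.02)
Q=P[m]
for k in range(3):
    A=np.c_[Q[:,:2],np.ones(len(Q))];w=np.linalg.lstsq(A,Q[:,2],rcond=None)[0];r=abs(A@w-Q[:,2]);Q=Q[r<.004]
n=np.array([-w[0],-w[1],1]);n/=np.linalg.norm(n);s=np.array([1,0,1])/2**.5
print(len(Q),'normal',n.round(3),'from up',np.arccos(n[2]).round(3),'from show',np.arccos(n@s).round(3),'mean',Q.mean(0).round(3))
E
python3 tilt.py
```

```text
t: 20.5
tool_pos: [0.6682, 0.2004, 0.211]
tool_rot: [3.141, 0.008, -0.008]
contact_force: [0.4, -0.0, -0.8]
opening: 0.0588
grip_force: 33.2
t 20.5 pos [0.6682 0.2004 0.211 ] yaw_y -89.7 q [0.18 0.25 1.46 0.   1.44 1.75] F [ 0.4 -0.  -0.8] open 0.0588 grip 33.2 
 roll first 0.005 then [ 4.2  0.3 93. ] norm 93.1
16526 normal [0.001 0.002 1.   ] from up 0.002 from show 0.784 mean [0.708 0.201 0.205]
```

```bash
python3 -m handwheel '[{"tx":3,"ty":0,"tz":15,"roll":0},{"tx":0,"ty":0,"tz":25,"roll":0},{"tx":0,"ty":0,"tz":25,"roll":0},{"tx":0,"ty":0,"tz":18,"roll":0},{"tx":0,"ty":0,"tz":8,"roll":0},{"tx":0,"ty":0,"tz":0,"roll":0},{"tx":0,"ty":0,"tz":0,"roll":0}]' 40 20
python3 -m handwheel '[{"tx":0,"ty":0,"tz":4,"roll":0},{"tx":0,"ty":0,"tz":4,"roll":0},{"tx":0,"ty":0,"tz":3,"roll":0},{"tx":0,"ty":0,"tz":0,"roll":0}]'; python3 tilt.py
```

```text
t: 21.13
tool_pos: [0.6715, 0.2013, 0.1227]
tool_rot: [3.141, 0.01, -0.001]
contact_force: [0.1, 0.0, -0.7]
opening: 0.0586
grip_force: 33.2
t: 21.47
tool_pos: [0.6727, 0.201, 0.1128]
tool_rot: [-3.141, -0.009, -0.003]
contact_force: [0.4, 0.2, 3.3]
opening: 0.0587
grip_force: 33.5
t 21.47 pos [0.6727 0.201  0.1128] yaw_y -89.7 q [0.18 0.34 1.52 0.   1.28 1.75] F [0.4 0.2 3.3] open 0.0587 grip 33.5 
 roll first 0.006 then [-0.7  1.  -5.2] norm 5.3
16469 normal [0.007 0.    1.   ] from up 0.007 from show 0.778 mean [0.712 0.201 0.106]
```

```bash
python3 -m handwheel '[{"tx":0,"ty":0,"tz":2,"roll":0},{"tx":0,"ty":0,"tz":2,"roll":0},{"tx":0,"ty":0,"tz":2,"roll":0},{"tx":0,"ty":0,"tz":0,"roll":0}]'; python3 tilt.py
```

```text
t: 21.85
tool_pos: [0.6737, 0.201, 0.108]
tool_rot: [-3.141, -0.009, -0.006]
contact_force: [1.3, 1.1, 5.8]
opening: 0.0591
grip_force: 34.5
t 21.85 pos [0.6737 0.201  0.108 ] yaw_y -89.7 q [ 0.18  0.34  1.53 -0.    1.27  1.75] F [1.3 1.1 5.8] open 0.0591 grip 34.5 
 roll first 0.006 then [ -1.7   1.  -10. ] norm 10.2
16016 normal [0.11  0.004 0.994] from up 0.11 from show 0.675 mean [0.713 0.201 0.098]
```

Rotating as planned at 6 N. Continue.

```bash
python3 -m handwheel '[{"tx":0,"ty":0,"tz":3,"roll":0},{"tx":0,"ty":0,"tz":3,"roll":0},{"tx":0,"ty":0,"tz":3,"roll":0},{"tx":0,"ty":0,"tz":0,"roll":0}]'; python3 tilt.py;  python3 -m handwheel '[{"tx":0,"ty":0,"tz":3,"roll":0},{"tx":0,"ty":0,"tz":3,"roll":0},{"tx":0,"ty":0,"tz":2,"roll":0},{"tx":0,"ty":0,"tz":0,"roll":0}]'; python3 tilt.py
```

```text
t: 22.23
tool_pos: [0.6742, 0.201, 0.0989]
tool_rot: [-3.141, -0.009, -0.008]
contact_force: [4.7, 0.5, 5.1]
opening: 0.0591
grip_force: 35.2
t 22.23 pos [0.6742 0.201  0.0989] yaw_y -89.7 q [ 0.18  0.35  1.53 -0.    1.25  1.75] F [4.7 0.5 5.1] open 0.0591 grip 35.2 
 roll first 0.006 then [ -2.1   1.  -19.1] norm 19.2
15129 normal [0.302 0.011 0.953] from up 0.307 from show 0.478 mean [0.713 0.202 0.082]
t: 22.62
tool_pos: [0.673, 0.201, 0.09]
tool_rot: [-3.141, -0.009, -0.003]
contact_force: [2.6, 0.0, 5.7]
opening: 0.0588
grip_force: 35.6
t 22.62 pos [0.673 0.201 0.09 ] yaw_y -89.7 q [ 0.18  0.36  1.54 -0.    1.24  1.75] F [2.6 0.  5.7] open 0.0588 grip 35.6 
 roll first 0.006 then [ -1.   1. -28.] norm 28.0
7735 normal [0.481 0.013 0.877] from up 0.502 from show 0.284 mean [0.704 0.201 0.069]
```

```bash
python3 -m handwheel '[{"tx":0,"ty":0,"tz":3,"roll":0},{"tx":0,"ty":0,"tz":3,"roll":0},{"tx":0,"ty":0,"tz":0,"roll":0},{"tx":0,"ty":0,"tz":0,"roll":0}]'; python3 tilt.py;  python3 -m handwheel '[{"tx":1,"ty":0,"tz":-10,"roll":0},{"tx":3,"ty":0,"tz":-25,"roll":0},{"tx":0,"ty":0,"tz":-35,"roll":0},{"tx":0,"ty":0,"tz":-35,"roll":0},{"tx":0,"ty":0,"tz":-35,"roll":0},{"tx":0,"ty":0,"tz":-28,"roll":0},{"tx":0,"ty":0,"tz":-12,"roll":0},{"tx":0,"ty":0,"tz":0,"roll":0},{"tx":0,"ty":0,"tz":0,"roll":0},{"tx":0,"ty":0,"tz":0,"roll":0}]' 40 60; python3 tilt.py
```

```text
t: 23.0
tool_pos: [0.6728, 0.201, 0.084]
tool_rot: [-3.141, -0.009, -0.002]
contact_force: [1.4, 0.6, 4.0]
opening: 0.0591
grip_force: 35.7
t 23.0 pos [0.6728 0.201  0.084 ] yaw_y -89.7 q [0.18 0.37 1.54 0.   1.23 1.75] F [1.4 0.6 4. ] open 0.0591 grip 35.7 
 roll first 0.006 then [ -0.7   1.  -34. ] norm 34.1
3993 normal [0.607 0.014 0.795] from up 0.652 from show 0.134 mean [0.702 0.201 0.059]
t: 23.88
tool_pos: [0.6747, 0.2006, 0.2592]
tool_rot: [3.141, 0.009, -0.009]
contact_force: [0.4, -0.4, -1.6]
opening: 0.058
grip_force: 64.7
t 23.88 pos [0.6747 0.2006 0.2592] yaw_y -89.7 q [0.18 0.23 1.4  0.   1.52 1.75] F [ 0.4 -0.4 -1.6] open 0.058 grip 64.7 
 roll first 0.006 then [ -1.9   0.5 141.2] norm 141.2
12285 normal [0.573 0.024 0.819] from up 0.611 from show 0.177 mean [0.71  0.201 0.23 ]
```

```bash
python3 -m handwheel '[{"tx":0,"ty":0,"tz":0,"roll":0},{"tx":0,"ty":0,"tz":0,"roll":0},{"tx":0,"ty":0,"tz":0,"roll":0},{"tx":0,"ty":0,"tz":0,"roll":0},{"tx":0,"ty":0,"tz":0,"roll":0},{"tx":0,"ty":0,"tz":0,"roll":0}]'; python3 tilt.py; python3 - <<'E'
from h import *
im,d,K,E=cam('scene');save('fin',im[50:410,100:520])
E
python3 lid.py
```

```text
t: 24.43
tool_pos: [0.6762, 0.2009, 0.263]
tool_rot: [3.142, 0.009, 0.0]
contact_force: [0.4, -0.7, -1.1]
opening: 0.058
grip_force: 64.7
t 24.43 pos [0.6762 0.2009 0.263 ] yaw_y -89.7 q [ 0.18  0.23  1.39 -0.    1.52  1.75] F [ 0.4 -0.7 -1.1] open 0.058 grip 64.7 
 roll first 0.006 then [ -4.2   0.9 145. ] norm 145.1
12329 normal [0.568 0.023 0.823] from up 0.605 from show 0.183 mean [0.712 0.202 0.234]
824 slope [0.002 0.002 0.095] z med 0.09625929753631535
t 24.58 pos [0.6762 0.201  0.2631] yaw_y -89.7 q [0.18 0.23 1.39 0.   1.52 1.75] F [ 0.1 -1.2 -0.5] open 0.0578 grip 64.7 
 roll first -0.034 then [-170.6  -67.9  146.1] norm 234.7
```

View pics/fin.png

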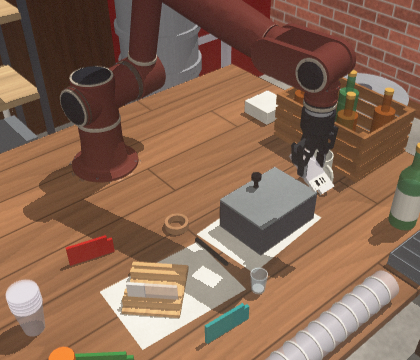

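The plate is held still with the label up and towards the guests, the lid is shut, and the spare and the other things are in place. Handing in.

```bash
python3 -c "
from station import ctrl
print(ctrl.finish_job())"
```

```text
the job is handed in; nothing more can be done
None
```

The job is handed in, with no verdict shown: the lid is shut, and the notched plate is held still by its clear part about 25 cm up, label up towards the guests, leaning about 35° from flat (0.18 rad off the 45° direction, limit 0.8).

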